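# Clamp the practice jaw model: touch, then an eighth of a turn

### The arm

A 6-joint arm with a two-finger parallel gripper is mounted at the origin on the work surface. World frame = base frame: x ahead of the robot, y to its left, z up, the work surface at z = 0. Lengths are in mm, angles in degrees, forces in N, time in s.
With the tool pointing down it reaches from about 350 to 850 mm from the base axis. Payload 8.1 kg.
Tool frame: the origin (TCP) lies at the very end of the fingers, on their centre line; the grasp point (between the pads) lies 19 mm behind it; z points along the fingers, y is the direction in which the jaws open and shut (so a half turn about z gives the same grasp; the last joint's range is limited). The gripper opens to 93 mm and grips with 3 to 60 N. Pads are 15 mm wide; open, the fingers measure 128 mm over their backs; the gripper's body (75 mm by 188 mm) begins 65 mm behind the grasp point.
Start: joints at [-77.659, 7.471, 85.268, -0, 87.261, -4.893], TCP at [177.791, -573.058, 218.635] pointing down, gripper open.
Joint ranges: [-169.43, 169.43], [-51.17, 129.36], [1.28, 143.12], [-76.62, 256.62], [0, 156.53], [-152.29, 152.29]. Speed limits (degrees/s): [136.94, 136.94, 159.86, 180, 180, 180].

### API

Orientations are given as a 3x3 rotation matrix whose columns are the frame's x, y, z axes.
In Python, from cell import get_obs, capture, camera_model, job_done, cut_out gives the robot as it stands.
- The arm moves only by the tool servo_tool, never from a script. Its argument "rows" is a list of rows, each an object of numbers: "x", "y", "z": the shift along the tool's x, y, z in m; "ax", "ay", "az": the turn, a rotation vector about the tool's x, y, z in rad; "jaw": the closure, from -1 (fully open) to 1 (shut). In form: [{"x": .., "y": .., "z": .., "ax": .., "ay": .., "az": .., "jaw": ..}, ...]. A call has 1 to 12 rows; each row is the pose to reach, as a shift and turn from the pose commanded when the call began, along the tool's axes at that moment; what a row does not reach only later rows make up. A row lasts 1/10 s, in which the tool goes at most 50 mm and 8.59 degrees, less where a joint would pass 70% of its speed; a pose out of reach is approached as far as the arm can. A call with a gripper value outside its range is refused whole. The fingers move at their own pace and stop on an object; "grip_force" is the grip in N (left out, the last holds). Time passes only in rows, so rows that repeat a pose let the fingers close. It gives the time, the measured TCP pose, the force and the opening at its end, in the units of the state.
- get_obs(): the state, without advancing time (a new reading comes with each control period).
- capture(name): name is "scene" or "top"; returns the picture (420x560x3 uint8, red, green, blue); there is no depth.
- camera_model(name): a dict with "intrinsics" (3x3 intrinsics, pixels), "dist_coeffs" ([k1, k2, p1, p2, k3] as OpenCV has them; the pictures are not rectified), "origin" and "attitude" of the camera in the world. Camera axes: x right, y down, z forward; pixel columns grow to the right and rows downward; lengths in mm; the calibration is good to about 2 mm. A picture is of the moment at which its call begins. camera_model takes no time and is no camera call.
- job_done(): hands the job in, once; it reports no verdict.
Trained networks look in the newest picture that a camera, given by its name, has taken for a name from the list of things; names that differ only in an ending like _2 or _b are one class to them, and where a whole thing is asked for, a point or a joint stands for the part that bears it (a point fixed in the world has none). Each returns a list of dicts, best first, with "p" (0 to 1); they miss things now and then, are a little off and sometimes report something else, mostly with a low value. They report only what shows in the picture. A call takes as long as a camera call. They do not tell look-alikes from the thing itself.
- cut_out(name, camera): "mask" (420x560 bool, what is visible of it) and "rect" ([left, top, width, height] in pixels, round what is visible of it).
The state is a dict: "time_s": time; "joint_pos": joint angles; "joint_velocities": joint speeds; "joint_torque": joint torques, N m; "position": TCP position; "tool_rot": TCP orientation; "ft_force": force on the tool from outside, world axes, zero at the start; "torque": the same for the moment, N m; "finger_gap": finger opening in mm.
Only numpy, scipy, OpenCV 4.12 (cv2) and the standard library are available. Lean on these libraries where they do the work, as an engineer would, in place of code of your own. Each camera call takes 0.05 s, during which the arm holds its last target. There are 200 camera calls.

### The job

The pink practice jaw model lies loose in the bench clamp with the orange knob. Turn that knob clockwise until the rubber pad touches the model, then tighten it a further eighth of a turn (the pointer ends at the green mark) and let go. Leave the empty clamp with the blue knob as it is.

Things in the scene. Friction and masses are not known exactly. Their poses are not given: they have to be found in the camera images.
- clamp_knob (a joint): Angle (rad) of the orange knob, growing clockwise seen from above, 0 to 2.2; lowers the pad 4 mm per rad. It starts below 0.45, pad clear; the pad meets the model at 0.60 (thin black mark on the white dial round the knob); an eighth of a turn more is 1.385 (broad green mark). Friction of 0.07 N m holds it where it is left; after contact it stiffens by 0.03 N m at the green mark.
- clamp_grip (a point): Orange knob, on its vertical axis at the height to grip, 156 mm above the table (it does not sink as it turns). Upright bar 50 mm long, 16 mm thick, top 12 mm above this point; round flange 52 mm wide, top 26 mm below this point. x runs along the bar to its end with the white pointer line, y across it, z up; turns with the knob. At 0 the pointer points away from the clamp's column.
- clamp_pad: Black rubber pad, 24 mm diameter, 8 mm thick, under the steel spindle of the orange-knobbed clamp; origin at the centre of its underside, on the knob's axis. It is sprung (2 N per mm).
- model: Practice jaw model: pink stone block 70 x 56 x 32 mm with a row of ivory teeth at its +x end, lying loose on the 12 mm base plate of the orange-knobbed clamp, its bare flat part under the pad; origin at the centre of its underside, z up. It need not be touched by the gripper.
- spare_pointer (a point): Outer top end of the white pointer line on the blue knob of the empty clamp of the same form: 25 mm out from that knob's axis, 168 mm above the table. To be left alone. Also near: a brown tray with an ivory model, a small amber bottle, a small white dish; nothing near stands taller than the knobs.
Mind the look-alikes: they are no part of the job. Leave any purple or turquoise look-alike of the part that bears clamp_knob alone.

How it is judged:
By the outcome, as a careful person would: the job done as asked, in the order asked, and still so for the second after the job is handed in, with the robot touching nothing.
It also fails if it takes over 29 s, if anything falls off the work surface, if the arm or the gripper's body presses on something with over 40 N, if the wrist force passes 120 N, or if a joint passes its speed limit or range.

## Working session

There is one attempt and no reset: what is moved stays moved. The work goes in short steps, Python scripts to look and compute and a tool call to move; the robot and the scene stay as the last step left them, time stands still between calls to the robot, and variables do not carry over. Pictures are saved under pics/ and viewed, about 8 in all and at most 12, crops included, and the job is handed in when it is done.

Besides the shell and the picture viewer there is one more tool, called after "Request:" as name(argument=value, ...) on one line, values as JSON. servo_tool: Moves the arm, as the interface text tells. Its arguments: {"type":"object","properties":{"rows":{"type":"array"},"grip_force":{"type":"number"}},"required":["rows"]}

```bash
ls; mkdir -p pics; python3 - <<'E'
from cell import *
import cv2,numpy as np
for n in("scene","top"):
    im=capture(n);cv2.imwrite(f"pics/{n}0.png",im[:,:,::-1])
    m=camera_model(n);print(n,m)
    for d in cut_out("clamp_knob",n):print(d["p"],d["rect"])
print(get_obs())
E
```

```text
pics
scene {'intrinsics': array([[401.1399883 ,   0.        , 285.65346141],
       [  0.        , 401.1399883 , 209.91007527],
       [  0.        ,   0.        ,   1.        ]]), 'dist_coeffs': array([-0.05004479,  0.        ,  0.        ,  0.        ,  0.        ]), 'origin': array([928.00114229, 235.14268312, 879.73436148]), 'attitude': array([[-0.37038994,  0.77541339, -0.51141506],
       [ 0.92884887,  0.31342336, -0.1974983 ],
       [ 0.0071466 , -0.54817869, -0.83633071]])}
0.92 [376.5, 335.1, 26.6, 32.3]
0.83 [409.9, 155.3, 21.2, 31.1]
0.56 [349.3, 216.4, 23.1, 30.4]
top {'intrinsics': array([[404.39544186,   0.        , 274.75745741],
       [  0.        , 404.39544186, 209.49461973],
       [  0.        ,   0.        ,   1.        ]]), 'dist_coeffs': array([-0.0692908,  0.       ,  0.       ,  0.       ,  0.       ]), 'origin': array([ 352.10613378,   52.89638985, 1050.81693921]), 'attitude': array([[ 0.01758392, -0.99313894,  0.11561079],
       [-0.99966141, -0.01524468,  0.02108698],
       [-0.01917985, -0.11594243, -0.99307074]])}
0.92 [152.0, 96.1, 20.7, 26.9]
0.88
[... 165 characters left out ...]
       8.72612236e+01, -4.89117057e+00]), 'joint_velocities': array([ 0.01685208, -0.09240044, -0.18275826,  0.04305472,  0.06421757,
       -0.00779671]), 'joint_torque': array([ 5.44895902e-04, -5.59760606e+01, -4.91740930e+01,  7.67730083e-02,
        3.12423951e-02, -8.54931341e-05]), 'position': array([ 177.70651441, -572.70212297,  217.97769254]), 'tool_rot': array([[ 9.55112789e-01,  2.96242293e-01, -2.52201028e-04],
       [ 2.96242386e-01, -9.55112124e-01,  1.13095678e-03],
       [ 9.41569692e-05, -1.15490392e-03, -9.99999329e-01]]), 'ft_force': array([-0.40357117,  0.37733071, -0.68019985]), 'torque': array([-0.02572071, -0.06573698,  0.03986483]), 'finger_gap': 93.04600074446482}
```

```bash
python3 - <<'E'
import cv2,numpy as np
a=cv2.imread("pics/top0.png");b=cv2.imread("pics/scene0.png")
cv2.imwrite("pics/v1.png",cv2.resize(a,(784,588)))
z=lambda i,u,v,w:cv2.resize(i[max(v-w,0):v+w,u-w:u+w],(260,260),interpolation=cv2.INTER_CUBIC)
r1=np.hstack([z(a,162,109,26),z(a,162,303,26),z(a,206,204,26)])
r2=np.hstack([z(b,390,351,30),z(b,420,171,30),z(b,361,231,30)])
cv2.imwrite("pics/v2.png",np.vstack([r1,r2]))
E
```

```text
(no output)
```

View pics/v1.png

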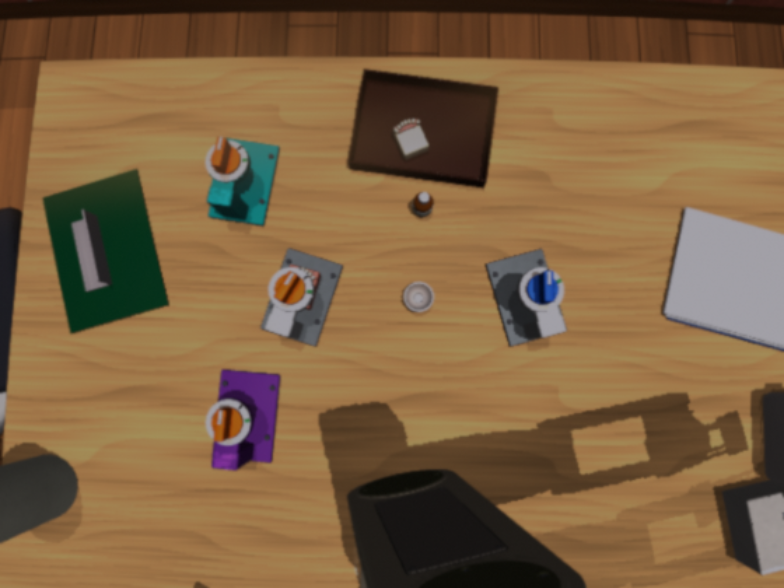

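View pics/v2.png

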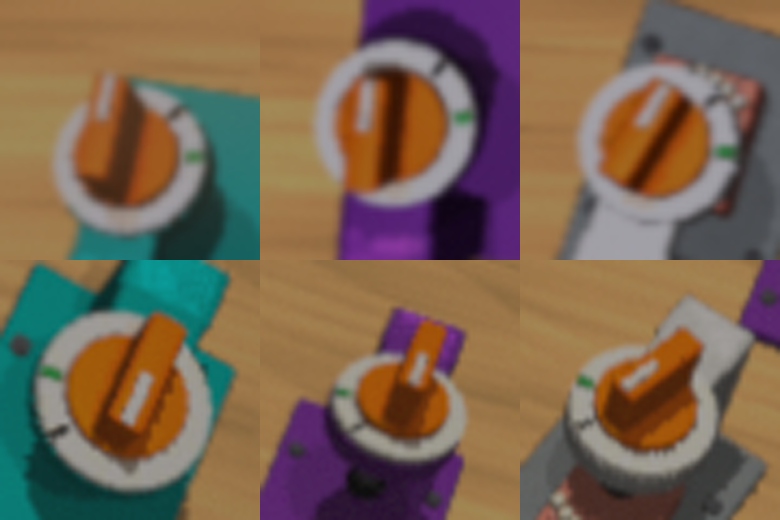

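Three orange knobs show in the top picture: turquoise clamp (162,109), purple clamp (162,303) and grey clamp (206,204). Only the grey one holds the pink block, visible beside its dial in the crop, so it is the one meant. Its black mark is at about (219,198) and its green mark at about (221,208). The blue knob is far away at about (387,206).

```bash
cat > h.py <<'E'
from cell import *
import cv2,numpy as np
from scipy.optimize import minimize
def proj(n,P):
    m=camera_model(n);R=m["attitude"].T
    return cv2.projectPoints(np.float64(P).reshape(-1,1,3),cv2.Rodrigues(R)[0],-R@m["origin"],m["intrinsics"],m["dist_coeffs"])[0][:,0]
def ray(n,uv,z):
    m=camera_model(n);q=cv2.undistortPoints(np.float64([[uv]]),m["intrinsics"],m["dist_coeffs"])[0,0]
    d=m["attitude"]@[q[0],q[1],1];return m["origin"]+d*(z-m["origin"][2])/d[2]
def orange(im):
    h=cv2.cvtColor(im,cv2.COLOR_RGB2HSV);return ((h[...,0]>6)&(h[...,0]<17)&(h[...,1]>205)&(h[...,2]>70)).astype(np.uint8)
def render(n,p):
    x,y,t=p;t_=np.linspace(0,2*np.pi,40);M=np.zeros((420*4,560*4),np.uint8)
    f=np.c_[x+26*np.cos(t_),y+26*np.sin(t_),130+0*t_]
    c,s=np.cos(t),np.sin(t);b=[[x+a*25*c-e*8*s,y+a*25*s+e*8*c,z] for a in(1,-1) for e in(1,-1) for z in(130,168)]
    for Q in(f,b):
        h=cv2.convexHull((proj(n,Q)*4+1.5).astype(np.float32));cv2.fillConvexPoly(M,np.int32(h.round()),1)
    return cv2.resize(M.astype(np.float32),(560,420),interpolation=cv2.INTER_AREA)
E
python3 - <<'E'
from h import *
T={}
for n,uv in(("top",(206,204)),("scene",(361,231))):
    im=capture(n);print(n,ray(n,uv,150))
    ms=[d for d in cut_out("clamp_knob",n) if abs(d["rect"][0]+d["rect"][2]/2-uv[0])+abs(d["rect"][1]+d["rect"][3]/2-uv[1])<12]
    T[n]=ms[0]["mask"].astype(np.float32);print(T[n].sum())
g=ray("top",(206,204),150)[:2]
for names in(("top",),("scene",),("top","scene")):
  best=None
  for t0 in (0.3,0.6,0.9,1.2,-.3,0):
    r=minimize(lambda p:sum(np.abs(render(n,p)-T[n]).sum() for n in names),[*g,t0],method="Nelder-Mead",options=dict(initial_simplex=[[*g,t0],[g[0]+10,g[1],t0],[g[0],g[1]+10,t0],[g[0],g[1],t0+.3]],maxiter=150))
    if best is None or r.fun<best.fun:best=r
  print(names,best.x,best.fun)
p=best.x
for z in(122,130):
  B=ray("top",(219,198),z)[:2]-p[:2];G=ray("top",(221.2,208.4),z)[:2]-p[:2]
  print(z,B,G,np.linalg.norm(B),np.linalg.norm(G),np.arctan2(B[1],B[0])+.6-p[2],np.arctan2(G[1],G[0])+1.385-p[2])
E
```

```text
top [467.08588244 227.55591152 150.        ]
441.0
scene [471.61289617 229.91563154 150.        ]
485.0
('top',) [ 4.65280486e+02  2.29704375e+02 -3.98293758e-01] 31.4375
('scene',) [ 4.67179213e+02  2.28528827e+02 -4.44461449e-01] 33.125Traceback (most recent call last):
  File "<stdin>", line 11, in <module>
    res = _minimize_neldermead(fun, x0, args, callback, bounds=bounds,
                               **options)
    fxr = func(xr)
    fx = function(np.copy(x), *(wrapper_args + args))
  File "<stdin>", line 11, in <lambda>
  File "<stdin>", line 11, in <genexpr>
  File "h.py", line 17, in render
    h=cv2.convexHull((proj(n,Q)*4+1.5).astype(np.float32));cv2.fillConvexPoly(M,np.int32(h.round()),1)
                      ~~~~^^^^^
  File "h.py", line 5, in proj
    m=camera_model(n);R=m["attitude"].T
ValueError: time passes only in moves, steps and waits
```

```bash
sed -i 's/^def proj/C={n:camera_model(n) for n in("top","scene")}\ncamera_model=C.get\ndef proj/' h.py
python3 - <<'E'
from h import *
V=[]
for n,uv,w in(("top",(206,204),14),("scene",(361,231),17)):
    im=capture(n);u,v=uv;cr=im[v-w:v+w,u-w:u+w]
    big=cv2.resize(cr,None,fx=20,fy=20,interpolation=cv2.INTER_CUBIC);
    for k in range(0,2*w,2):
        cv2.putText(big,str(u-w+k),(k*20,8),0,.3,(255,255,0));cv2.putText(big,str(v-w+k),(0,k*20+10),0,.3,(255,255,0))
    p=(466.3,229.1)
    for t,c in((-.4,(255,0,255)),(-.6,(0,255,255)),(-.75,(0,0,255))):
        co,s=np.cos(t),np.sin(t);b=[[p[0]+a*25*co-e*8*s,p[1]+a*25*s+e*8*co,168] for a,e in((1,1),(1,-1),(-1,-1),(-1,1))]
        q=((proj(n,b)-[u-w,v-w]+.5)*20);cv2.polylines(big,[np.int32(q)],True,c,1)
    V.append(cv2.resize(big,(400,400)))
cv2.imwrite("pics/v3.png",np.hstack(V)[:,:,::-1])
E
```

```text
(no output)
```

View pics/v3.png

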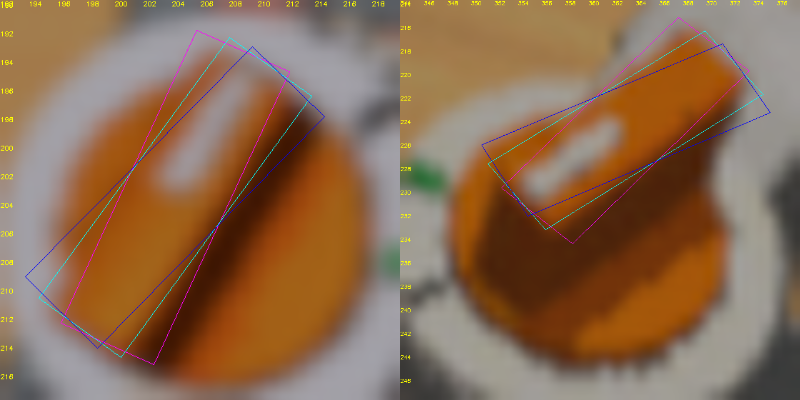

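Request:
servo_tool(rows=[{"x": 0.317, "y": -0.247, "z": 0, "az": -1.1, "jaw": -0.1}, {"x": 0.317, "y": -0.247, "z": 0, "az": -1.1, "jaw": -0.1}, {"x": 0.317, "y": -0.247, "z": 0, "az": -1.1, "jaw": -0.1}, {"x": 0.317, "y": -0.247, "z": 0, "az": -1.1, "jaw": -0.1}, {"x": 0.317, "y": -0.247, "z": 0, "az": -1.1, "jaw": -0.1}, {"x": 0.317, "y": -0.247, "z": 0, "az": -1.1, "jaw": -0.1}, {"x": 0.317, "y": -0.247, "z": 0, "az": -1.1, "jaw": -0.1}, {"x": 0.514, "y": -0.6805, "z": 0, "az": -2.29, "jaw": -0.1}, {"x": 0.514, "y": -0.6805, "z": 0, "az": -2.29, "jaw": -0.1}, {"x": 0.514, "y": -0.6805, "z": 0, "az": -2.29, "jaw": -0.1}, {"x": 0.514, "y": -0.6805, "z": 0, "az": -2.29, "jaw": -0.1}, {"x": 0.514, "y": -0.6805, "z": 0, "az": -2.29, "jaw": -0.1}], grip_force=25)

```text
invalid input at $.rows[0]: expected keys x, y, z, ax, ay, az, jaw
```

Request:
servo_tool(rows=[{"x": 0.317, "y": -0.247, "z": 0, "ax": 0, "ay": 0, "az": -1.1, "jaw": -0.1}, {"x": 0.317, "y": -0.247, "z": 0, "ax": 0, "ay": 0, "az": -1.1, "jaw": -0.1}, {"x": 0.317, "y": -0.247, "z": 0, "ax": 0, "ay": 0, "az": -1.1, "jaw": -0.1}, {"x": 0.317, "y": -0.247, "z": 0, "ax": 0, "ay": 0, "az": -1.1, "jaw": -0.1}, {"x": 0.317, "y": -0.247, "z": 0, "ax": 0, "ay": 0, "az": -1.1, "jaw": -0.1}, {"x": 0.317, "y": -0.247, "z": 0, "ax": 0, "ay": 0, "az": -1.1, "jaw": -0.1}, {"x": 0.317, "y": -0.247, "z": 0, "ax": 0, "ay": 0, "az": -1.1, "jaw": -0.1}, {"x": 0.514, "y": -0.6805, "z": 0, "ax": 0, "ay": 0, "az": -2.29, "jaw": -0.1}, {"x": 0.514, "y": -0.6805, "z": 0, "ax": 0, "ay": 0, "az": -2.29, "jaw": -0.1}, {"x": 0.514, "y": -0.6805, "z": 0, "ax": 0, "ay": 0, "az": -2.29, "jaw": -0.1}, {"x": 0.514, "y": -0.6805, "z": 0, "ax": 0, "ay": 0, "az": -2.29, "jaw": -0.1}, {"x": 0.514, "y": -0.6805, "z": 0, "ax": 0, "ay": 0, "az": -2.29, "jaw": -0.1}], grip_force=25)

```text
time_s: 1.7
position: [420.5, -37.6, 219.1]
tool_rot: [[-0.511, 0.86, 0.001], [0.86, 0.511, -0.0], [-0.001, 0.001, -1.0]]
ft_force: [0.8, -1.3, -0.0]
finger_gap: 51.6
```

Request:
servo_tool(rows=[{"x": 0.1, "y": 0.085, "z": 0, "ax": 0, "ay": 0, "az": -0.25, "jaw": -0.1}, {"x": 0.2, "y": 0.17, "z": 0, "ax": 0, "ay": 0, "az": -0.45, "jaw": -0.1}, {"x": 0.2, "y": 0.17, "z": 0, "ax": 0, "ay": 0, "az": -0.45, "jaw": -0.1}, {"x": 0.2, "y": 0.17, "z": 0, "ax": 0, "ay": 0, "az": -0.45, "jaw": -0.1}, {"x": 0.2, "y": 0.17, "z": 0, "ax": 0, "ay": 0, "az": -0.45, "jaw": -0.1}, {"x": 0.2, "y": 0.17, "z": 0, "ax": 0, "ay": 0, "az": -0.45, "jaw": -0.1}, {"x": 0.2, "y": 0.17, "z": 0, "ax": 0, "ay": 0, "az": -0.45, "jaw": -0.1}, {"x": 0.2, "y": 0.17, "z": 0, "ax": 0, "ay": 0, "az": -0.45, "jaw": -0.1}, {"x": 0.2, "y": 0.17, "z": 0, "ax": 0, "ay": 0, "az": -0.45, "jaw": -0.1}])

```text
time_s: 2.6
position: [466.1, 217.6, 218.7]
tool_rot: [[-0.83, 0.558, 0.0], [0.558, 0.83, -0.0], [-0.0, -0.0, -1.0]]
ft_force: [0.2, 0.0, -0.4]
finger_gap: 51.2
```

Request:
servo_tool(rows=[{"x": 0.0059, "y": 0.0104, "z": 0.02, "ax": 0, "ay": 0, "az": -0.04, "jaw": -0.1}, {"x": 0.0059, "y": 0.0104, "z": 0.042, "ax": 0, "ay": 0, "az": -0.04, "jaw": -0.1}, {"x": 0.0059, "y": 0.0104, "z": 0.042, "ax": 0, "ay": 0, "az": -0.04, "jaw": -0.1}, {"x": 0.0059, "y": 0.0104, "z": 0.042, "ax": 0, "ay": 0, "az": -0.04, "jaw": -0.1}])

```text
time_s: 3.0
position: [466.9, 229.7, 176.9]
tool_rot: [[-0.851, 0.525, -0.001], [0.525, 0.851, -0.0], [0.0, -0.001, -1.0]]
ft_force: [0.2, -0.4, 1.4]
finger_gap: 51.2
```

```bash
python3 - <<'E'
from h import *
im=capture("scene");print(get_obs()["position"])
a=cv2.resize(im[185:275,300:420],(720,540),interpolation=cv2.INTER_CUBIC)
cv2.imwrite("pics/v4.png",a[:,:,::-1])
E
```

```text
[467.4540232  230.11241819 177.76306927]
```

View pics/v4.png

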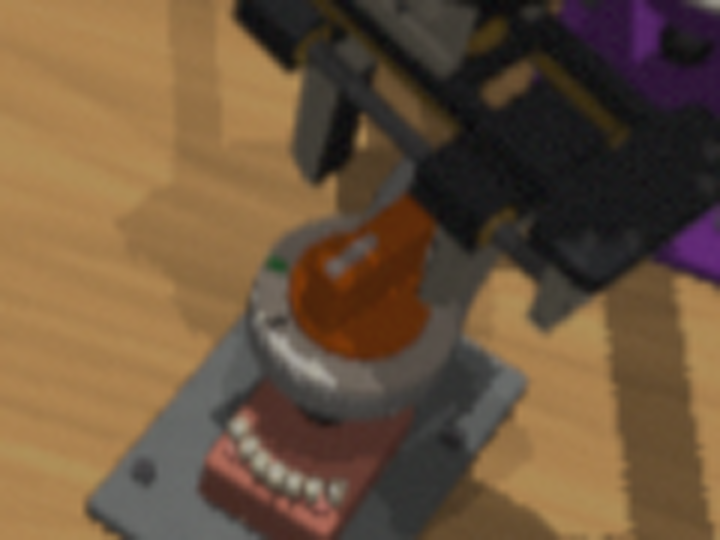

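The picture shows the fingers straddling the orange bar, with the tips at crop (320,170) and (540,320). The pink model with its teeth lies under this dial, which confirms the clamp. I'll descend and close lightly.

Request:
servo_tool(rows=[{"x": 0, "y": 0, "z": 0.02, "ax": 0, "ay": 0, "az": 0, "jaw": -0.1}, {"x": 0, "y": 0, "z": 0.038, "ax": 0, "ay": 0, "az": 0, "jaw": -0.1}, {"x": 0, "y": 0, "z": 0.038, "ax": 0, "ay": 0, "az": 0, "jaw": 0.3}, {"x": 0, "y": 0, "z": 0.038, "ax": 0, "ay": 0, "az": 0, "jaw": 0.5}, {"x": 0, "y": 0, "z": 0.038, "ax": 0, "ay": 0, "az": 0, "jaw": 0.6}, {"x": 0, "y": 0, "z": 0.038, "ax": 0, "ay": 0, "az": 0, "jaw": 0.8}, {"x": 0, "y": 0, "z": 0.038, "ax": 0, "ay": 0, "az": 0, "jaw": 0.8}, {"x": 0, "y": 0, "z": 0.038, "ax": 0, "ay": 0, "az": 0, "jaw": 0.8}], grip_force=12)

```text
time_s: 3.85
position: [466.2, 228.8, 139.8]
tool_rot: [[-0.852, 0.524, -0.002], [0.524, 0.852, -0.004], [-0.001, -0.005, -1.0]]
ft_force: [-9.5, -12.5, 12.1]
finger_gap: 16.3
```

```bash
python3 -c "
from cell import *
capture('top');o=get_obs()
for k in('time_s','position','tool_rot','ft_force','torque','finger_gap'):print(k,o[k].round(3) if hasattr(o[k],'round') else o[k])"
```

```text
time_s 3.9
position [466.232 228.774 139.776]
tool_rot [[-0.852  0.524 -0.002]
 [ 0.524  0.852 -0.004]
 [-0.001 -0.005 -1.   ]]
ft_force [-10.023 -12.108  12.305]
torque [-2.231  1.504  0.058]
finger_gap 16.020071700176004
```

Request:
servo_tool(rows=[{"x": 0, "y": -0.0012, "z": -0.001, "ax": 0, "ay": 0, "az": 0, "jaw": 0.8}, {"x": 0, "y": -0.0012, "z": -0.001, "ax": 0, "ay": 0, "az": 0, "jaw": 0.8}, {"x": 0, "y": -0.0012, "z": -0.001, "ax": 0, "ay": 0, "az": 0, "jaw": 0.8}], grip_force=25)

```text
time_s: 4.2
position: [466.1, 228.7, 139.9]
tool_rot: [[-0.852, 0.524, -0.001], [0.524, 0.852, -0.002], [-0.001, -0.002, -1.0]]
ft_force: [-2.2, -7.2, 2.2]
finger_gap: 15.9
```

Request:
servo_tool(rows=[{"x": 0, "y": -0.0005, "z": 0, "ax": 0, "ay": 0, "az": 0.08, "jaw": 0.8}, {"x": 0, "y": -0.0005, "z": 0, "ax": 0, "ay": 0, "az": 0.16, "jaw": 0.8}, {"x": 0, "y": -0.0005, "z": 0, "ax": 0, "ay": 0, "az": 0.24, "jaw": 0.8}, {"x": 0, "y": -0.0005, "z": 0, "ax": 0, "ay": 0, "az": 0.32, "jaw": 0.8}, {"x": 0, "y": -0.0005, "z": 0, "ax": 0, "ay": 0, "az": 0.4, "jaw": 0.8}, {"x": 0, "y": -0.0005, "z": 0, "ax": 0, "ay": 0, "az": 0.48, "jaw": 0.8}, {"x": 0, "y": -0.0005, "z": 0, "ax": 0, "ay": 0, "az": 0.55, "jaw": 0.8}, {"x": 0, "y": -0.0005, "z": 0, "ax": 0, "ay": 0, "az": 0.55, "jaw": 0.8}, {"x": 0, "y": -0.0005, "z": 0, "ax": 0, "ay": 0, "az": 0.55, "jaw": 0.8}])

```text
time_s: 5.1
position: [465.6, 228.2, 139.9]
tool_rot: [[-0.452, 0.892, -0.001], [0.892, 0.452, -0.002], [-0.002, -0.002, -1.0]]
ft_force: [-3.7, -7.1, 2.6]
finger_gap: 15.9
```

```bash
python3 -c "
from cell import *
o=get_obs()
for k in('time_s','position','tool_rot','ft_force','torque','finger_gap','joint_pos'):print(k,o[k].round(3) if hasattr(o[k],'round') else o[k])"
```

```text
time_s 5.1
position [465.615 228.217 139.858]
tool_rot [[-0.452  0.892 -0.001]
 [ 0.892  0.452 -0.002]
 [-0.002 -0.002 -1.   ]]
ft_force [-3.745 -7.093  2.551]
torque [-1.385  0.505 -0.099]
finger_gap 15.889090587248422
joint_pos [ 20.522  -2.096 103.482  -0.107  78.731  -6.356]
```

Request:
servo_tool(rows=[{"x": -0.0004, "y": -0.0005, "z": 0, "ax": 0, "ay": 0, "az": 0.08, "jaw": 0.8}, {"x": -0.0004, "y": -0.0005, "z": 0, "ax": 0, "ay": 0, "az": 0.16, "jaw": 0.8}, {"x": -0.0004, "y": -0.0005, "z": 0, "ax": 0, "ay": 0, "az": 0.24, "jaw": 0.8}, {"x": -0.0004, "y": -0.0005, "z": 0, "ax": 0, "ay": 0, "az": 0.32, "jaw": 0.8}, {"x": -0.0004, "y": -0.0005, "z": 0, "ax": 0, "ay": 0, "az": 0.4, "jaw": 0.8}, {"x": -0.0004, "y": -0.0005, "z": 0, "ax": 0, "ay": 0, "az": 0.48, "jaw": 0.8}, {"x": -0.0004, "y": -0.0005, "z": 0, "ax": 0, "ay": 0, "az": 0.5, "jaw": 0.8}, {"x": -0.0004, "y": -0.0005, "z": 0, "ax": 0, "ay": 0, "az": 0.5, "jaw": 0.8}, {"x": -0.0004, "y": -0.0005, "z": 0, "ax": 0, "ay": 0, "az": 0.5, "jaw": 0.8}])

```text
time_s: 6.0
position: [465.0, 228.0, 139.8]
tool_rot: [[0.03, 1.0, -0.002], [1.0, -0.03, -0.002], [-0.002, -0.002, -1.0]]
ft_force: [-4.9, -6.1, 3.6]
finger_gap: 15.8
```

```bash
python3 - <<'E'
from h import *
o=get_obs();print(o["position"],o["ft_force"],o["torque"],o["tool_rot"][:,0],o["finger_gap"])
im=capture("scene");a=cv2.resize(im[200:260,320:400],(640,480),interpolation=cv2.INTER_CUBIC)
cv2.imwrite("pics/v5.png",a[:,:,::-1])
# marks from the first pictures, dial centre from white ring
for n,uv in(("top",(208,206)),("scene",(361,231))):
    im=cv2.imread(f"pics/{n}0.png")[:,:,::-1].copy();h=cv2.cvtColor(im,cv2.COLOR_RGB2HSV).astype(int)
    yy,xx=np.mgrid[:420,:560];near=np.hypot(xx-uv[0],yy-uv[1])<22
    g=near&(h[...,0]>45)&(h[...,0]<90)&(h[...,1]>90)
    w=g*h[...,1];gu=(w*xx).sum()/w.sum(),(w*yy).sum()/w.sum()
    print(n,g.sum(),gu)
    for z in(118,124,130):
        v=ray(n,gu,z)[:2]-[465.4,228.0];print(z,v,np.hypot(*v),np.arctan2(v[1],v[0]))
E
```

```text
[465.01103381 228.0240196  139.84870611] [-4.86126033 -6.07961734  3.58667743] [-1.10563267  0.89259346 -0.05521316] [ 0.03017891  0.99954273 -0.00188802] 15.818758697937142
top 3 (np.float64(220.9245283018868), np.float64(208.0))
118 [ -3.11578201 -29.65137711] 29.814631677712974 -1.6754926220221047
124 [ -3.8244618  -30.58694481] 30.825114774071942 -1.6951865280265825
130 [ -4.53314158 -31.52251251] 31.846792106914258 -1.713623608340902
scene 3 (np.float64(345.3817663817664), np.float64(228.6809116809117))
118 [ -6.59131791 -32.09000175] 32.75994023297568 -1.773379704730076
124 [ -2.89560073 -31.78097524] 31.91261335240049 -1.661656598610529
130 [  0.80011644 -31.47194874] 31.48211783705406 -1.545378640378344
```

View pics/v5.png

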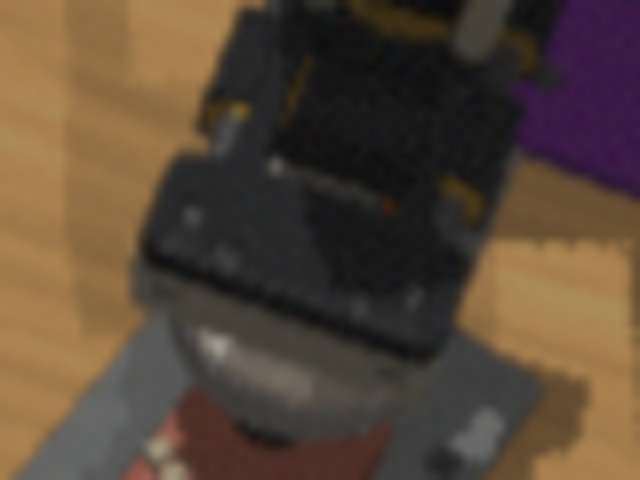

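The gripper body hides the knob in this picture. The green mark's direction, from both cameras, is about -1.675 rad and the bar is at -1.601, so I'll turn a further 0.075, open and rise.

Request:
servo_tool(rows=[{"x": -0.0005, "y": -0.0004, "z": 0, "ax": 0, "ay": 0, "az": 0.075, "jaw": 0.8}, {"x": -0.0005, "y": -0.0004, "z": 0, "ax": 0, "ay": 0, "az": 0.075, "jaw": 0.8}, {"x": -0.0005, "y": -0.0004, "z": 0, "ax": 0, "ay": 0, "az": 0.075, "jaw": 0.8}, {"x": -0.0005, "y": -0.0004, "z": 0, "ax": 0, "ay": 0, "az": 0.075, "jaw": 0.8}])

```text
time_s: 6.45
position: [464.9, 228.0, 139.8]
tool_rot: [[0.103, 0.995, -0.001], [0.995, -0.103, -0.001], [-0.001, -0.001, -1.0]]
ft_force: [-4.2, -4.2, 2.7]
finger_gap: 15.8
```

```bash
python3 -c "
from cell import *
import numpy as np
o=get_obs();print(o['position'],o['ft_force'],o['torque'],np.arctan2(o['tool_rot'][1,0],o['tool_rot'][0,0])-np.pi)"
```

```text
[464.87175455 227.98558172 139.84125396] [-4.16803657 -4.17822348  2.66392363] [-0.80756777  0.68295977 -0.09081439] -1.6743156553484368
```

Request:
servo_tool(rows=[{"x": 0, "y": 0, "z": 0, "ax": 0, "ay": 0, "az": 0, "jaw": 0.4}, {"x": 0, "y": 0, "z": 0, "ax": 0, "ay": 0, "az": 0, "jaw": 0.1}, {"x": 0, "y": 0, "z": 0, "ax": 0, "ay": 0, "az": 0, "jaw": 0.1}, {"x": 0, "y": 0, "z": 0, "ax": 0, "ay": 0, "az": 0, "jaw": 0.1}, {"x": 0, "y": 0, "z": -0.03, "ax": 0, "ay": 0, "az": 0, "jaw": 0.1}, {"x": 0, "y": 0, "z": -0.08, "ax": 0, "ay": 0, "az": 0, "jaw": 0.1}, {"x": 0.05, "y": 0, "z": -0.1, "ax": 0, "ay": 0, "az": 0, "jaw": 0.1}, {"x": 0.1, "y": 0, "z": -0.1, "ax": 0, "ay": 0, "az": 0, "jaw": 0.1}, {"x": 0.15, "y": 0, "z": -0.1, "ax": 0, "ay": 0, "az": 0, "jaw": 0.1}, {"x": 0.2, "y": 0, "z": -0.1, "ax": 0, "ay": 0, "az": 0, "jaw": 0.1}, {"x": 0.2, "y": 0, "z": -0.1, "ax": 0, "ay": 0, "az": 0, "jaw": 0.1}, {"x": 0.2, "y": 0, "z": -0.1, "ax": 0, "ay": 0, "az": 0, "jaw": 0.1}])

```text
time_s: 7.65
position: [485.7, 428.4, 238.4]
tool_rot: [[0.102, 0.995, -0.001], [0.995, -0.102, -0.001], [-0.001, -0.001, -1.0]]
ft_force: [0.5, 0.4, -0.6]
finger_gap: 41.6
```

```bash
python3 - <<'E'
from h import *
o=get_obs();print(o["position"],o["ft_force"],o["finger_gap"])
V=[]
for n,uv,w in(("top",(208,204),20),("scene",(361,231),22)):
    im=capture(n);u,v=uv
    cv2.imwrite(f"pics/{n}1.png",im[:,:,::-1])
    V.append(cv2.resize(im[v-w:v+w,u-w:u+w],(400,400),interpolation=cv2.INTER_CUBIC))
cv2.imwrite("pics/v6.png",np.hstack(V)[:,:,::-1])
E
```

```text
[485.74763317 428.38654689 238.35273639] [ 0.51191978  0.432568   -0.62357749] 41.60507429220947
```

View pics/v6.png

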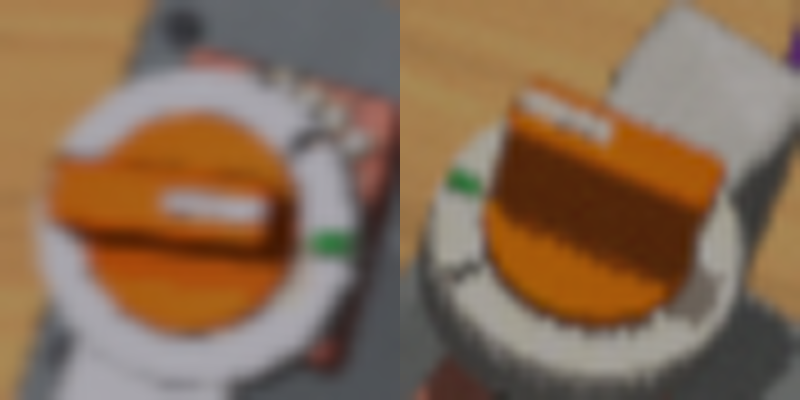

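```bash
python3 - <<'E'
from h import *
# white pointer line seen now vs. green/black marks: headings via top picture, dial centre by ellipse fit of orange flange edges in first+now
for n,c,lo,hi in(("top",(208,204),(203,202),(216,206.5)),("scene",(361,231),(351,217),(363,225))):
    im=cv2.imread(f"pics/{n}1.png")[:,:,::-1].copy();h=cv2.cvtColor(im,cv2.COLOR_RGB2HSV).astype(float)
    yy,xx=np.mgrid[:420,:560]
    b=(xx>=lo[0])&(xx<=hi[0])&(yy>=lo[1])&(yy<=hi[1])
    w=np.clip(im[...,2].astype(float)-75,0,None)*b
    P=np.array([ray(n,(u,v),168)[:2] for u,v in zip(xx[w>0],yy[w>0])]);ww=w[w>0]
    m=np.average(P,axis=0,weights=ww);_,V=np.linalg.eigh(np.cov(P.T,aweights=ww));d=V[:,1]*np.sign(-V[1,1])
    near=np.hypot(xx-c[0],yy-c[1])<22
    g=near&(h[...,0]>45)&(h[...,0]<90)&(h[...,1]>60);w=g*h[...,1]
    gu=(w*xx).sum()/w.sum(),(w*yy).sum()/w.sum()
    print(n,m,len(P),"line heading",np.arctan2(d[1],d[0]),"green px",gu,g.sum())
    for z in(120,123,126):
        G=ray(n,gu,z)[:2];print(z,G,[round(float(np.arctan2(*(G-k)[::-1])),3) for k in([465.4,228.],[465,228],[466,228.5])])
# dial outer ring ellipse, top
im=cv2.imread("pics/top1.png");s=188;x0,y0=188,184
def p(a,b):return ((a+.0)/10+x0-.5,(b)/10+y0-.5)
for z in(120,124):
    c=ray("top",p(196,226),z)[:2];
    for k,q in(("green",(331,243)),("black",(303,143))):
        v=ray("top",p(*q),z)[:2]-c;print(z,c,k,np.hypot(*v),np.arctan2(v[1],v[0]))
E
```

```text
top [464.51815276 217.33794019] 32 line heading -1.6641480240240776 green px (np.float64(220.72439759036143), np.float64(207.66265060240963)) 7
120 [462.83156513 198.53128211] [-1.658, -1.644, -1.676]
123 [462.4746998  198.06190445] [-1.668, -1.655, -1.686]
126 [462.11783447 197.59252679] [-1.678, -1.665, -1.696]
scene [460.25854256 217.81424214] 54 line heading -1.0788422368972526 green px (np.float64(345.54948805460754), np.float64(228.6740614334471)) 6
120 [459.88531852 196.35169417] [-1.743, -1.731, -1.759]
123 [461.73379023 196.50487003] [-1.687, -1.674, -1.703]
126 [463.58226194 196.6580459 ] [-1.629, -1.616, -1.647]
120 [466.0166745  230.60212842] green 31.983814718831837 -1.6808072330282982
120 [466.0166745  230.60212842] black 31.51111642158569 -0.8871266848123106
124 [465.52716669 229.83847348] green 31.846370659225606 -1.680807233028298
124 [465.52716669 229.83847348] black 31.37570368855867 -0.8871266848123093
```

```bash
python3 -c "
from cell import *
print(job_done())"
```

```text
the job is handed in; nothing more can be done
None
```

I turned the orange knob on the grey clamp, the one holding the pink model, clockwise to its green mark. I then let go, moved the arm clear and handed the job in at about 7.8 s.

- **Pointer position:** The grip put the bar's final direction at -1.674 rad. The green mark measured between -1.66 and -1.69 rad in the top picture, so they agree to about 0.02 rad. That puts the knob at about 1.38, against 1.385 wanted. The last top picture shows the pointer lined up with the green mark.
- **Forces:** The highest wrist force I read was about 20 N, while closing on the bar. After letting go it was about 0.
- **Left alone:** I did not go near the blue, purple or turquoise clamps.
- **Checks that disagreed:**
  - In the scene camera, my fit of the white pointer line gave a wrong direction of -1.08 rad. I put this down to stray pixels and ignored it.
  - The same camera's reading of the green mark shifts by about ±0.06 rad with the dial height assumed. It agrees with the top camera at a height of about 123 mm.
- **Not seen directly:** I never saw the pad touch the model. I take the contact from the knob angle.

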